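# Square a locomotive chassis into the corner of the bench jig

### The job

With the fingers, push the locomotive chassis along the mat until its long side lies flush against the straight fence and its end is snug against the square stop (not the round one). Only push it: it must never be lifted off the mat or tipped. Leave the reel, jar, wagon and screwdriver where they are.

Things in the scene. Friction and masses are not known exactly. Their poses are not given: they have to be found in the camera images.
- chassis: Loose black model-locomotive chassis, red end beams: a rectangle 92 mm (own x) by 170 mm (own y, its length), upright solid sides to 36 mm; motor and circuit board on the centreline reach 59 mm. 0.45 to 0.85 kg, 2 to 6 N to push. Origin: centre of its underside, on the mat (z = 0). Starts 60 to 95 mm short of the fence, turned up to 0.35 rad from it. Either end may meet the stop.
- fence: Fixed straight aluminium bar beyond the chassis, 470 mm long (own y), 25 mm thick, 40 mm high. Origin: middle of its working face, at mat height. Own x points from that face into the bar: the face is own x = 0, the chassis lies at negative own x, and flush puts the chassis origin at own x = -46 mm.
- square_stop: Fixed square steel block clamped to the fence towards its left or right end (varies): 44 mm along the fence (own y), standing out 30 mm from its working face (own x), 47 mm high. Axes parallel to the fence's. Origin: centre of the block's underside, 15 mm in front of the working face; the side the chassis end must meet is 22 mm from it along own y.
- round_stop: Fixed round steel post, 20 mm in diameter, 55 mm high with its 24 mm wide knob, clamped to the fence towards the other end; not used. Origin: centre of its underside, 15 mm in front of the fence's working face. The stops' origins are 350 to 400 mm apart; the chassis starts between them.
- solder_reel: Loose bystander: bare metal reel standing on its flange, 54 mm across, 46 mm high. Origin: centre of its underside. Leave alone.
- screw_jar: Loose bystander: glass jar with a steel cap, 48 mm across, 70 mm high. Origin: centre of its underside. Leave alone.
- wagon: Loose bystander: small wooden-bodied wagon, 50 by 100 mm, 56 mm high, much smaller than the chassis. Origin: centre of its underside. Leave alone.
- screwdriver: Loose bystander: screwdriver 160 mm long lying on the mat beyond the fence. Origin: near the middle of its length, underside. Leave alone.
There are look-alikes about, which are no part of the job. Leave any orange look-alike of the chassis alone. Leave any black look-alike of the square_stop alone.

How it is judged:
At the end, for the whole second after the job is handed in: The chassis rests flat on the mat with its long side flush against the fence (centre within 4 mm of the flush position, within 0.04 rad of parallel) and its end within 4 mm of the square stop, at rest (x of chassis in the frame of fence between -0.05 and -0.042 m and angle between the y axis of chassis and the y axis of fence, either way round below 0.04 rad and y of chassis in the frame of square_stop between -0.111 and 0.111 m and angle between chassis's own z axis and vertical below 0.04 rad and height (world z) of chassis below 0.004 m and linear speed of chassis below 0.01 m/s); the robot touches nothing.
It fails at once if the chassis is lifted off the mat (height (world z) of chassis above 0.008 m).
It fails at once if the chassis is tipped (angle between chassis's own z axis and vertical above 0.12 rad).
It fails at once if the reel, jar, wagon or screwdriver is moved more than 15 mm (distance of any of solder_reel, screw_jar, wagon, screwdriver from where it was at the start of the episode above 0.015 m).
It also fails if it takes over 48 s, if anything falls off the work surface, if the arm or the gripper's body presses on something with over 40 N, if the wrist force passes 120 N, or if a joint passes its speed limit or range.

### The arm

A 6-joint arm with a two-finger parallel gripper is mounted at the origin on the work surface. World frame = base frame: x ahead of the robot, y to its left, z up, the work surface at z = 0. Lengths are in m, angles in rad, forces in N, time in s.
With the tool pointing down it reaches from about 0.25 to 0.725 m from the base axis. Payload 4 kg.
Tool frame: the origin (TCP) lies midway between the tips of the shut fingers; the grasp point (between the pads) lies 19 mm behind it; z points along the fingers, y is the line along which they close (so a half turn about z gives the same grasp; the last joint's range is limited). The gripper opens to 85 mm and grips with 20 to 120 N. Pads are 22 mm wide; open, the fingers measure 114 mm over their backs; the gripper's body (76 mm by 85 mm) begins 54 mm behind the grasp point. The pads swing forward as they close: fully open they stand 13 mm farther back than shut.
Start: joints at [1.18, 0.241, 0.005, 1.335, 0, 1.571], TCP at [0.19, 0.462, 0.231] pointing down, gripper open.
Joint ranges: [-2.72, 2.72], [-1.05, 1.87], [-1.09, 1.28], [-1.99, 2.15], [-1.42, 1.44], [-3.14, 3.14]. Speed limits (rad/s): [2.79, 2.79, 3.14, 3.14, 3.14, 3.14].

### API

Orientations are given as a unit quaternion [x, y, z, w].
In Python, from workcell import monitor, vision, job gives the robot as it stands.
- The arm moves only by the tool move_arm, never from a script. Its argument "moves" is a list that holds one entry, the list of rows, each a list of 5 numbers: the shift along the world's x, y, z in m, then the turn about the world's z in degrees, then the opening in per cent of the stroke, from 0 (shut) to 100 (fully open). In form: [[[x, y, z, turn, gripper], ...]]. A call has 1 to 5 rows; each row is the pose to reach, as a shift and turn from the pose commanded when the call began; what a row does not reach only later rows make up. A row lasts 1/8 s, in which the tool goes at most 62.5 mm and 10.7 degrees, less where a joint would pass 70% of its speed; a pose out of reach is approached as far as the arm can. A call with a gripper value outside its range is refused whole. The fingers move at their own pace and stop on an object; the grip force is fixed at half the most. Time passes only in rows, so rows that repeat a pose let the fingers close. It gives the time, the measured TCP pose, the force, the opening and the grip force at its end, in the units of the state.
- monitor.get_obs(): the state, without advancing time (a new reading comes with each control period).
- vision.camera(name): name is "scene" or "top"; returns a dict with "color" (400x640x3 uint8, red, green, blue), "camera_matrix" (3x3 intrinsics, pixels), "eye" and "attitude" of the camera in the world. Camera axes: x right, y up, looking along -z (the intrinsics and any distortion apply to the point x, -y, -z); pixel columns grow to the right and rows downward; lengths in m; the calibration is good to about 2 mm. A picture is of the moment at which its call begins. There is no depth.
- job.job_done(): hands the job in; it is judged then, once.
The state is a dict: "clock": time; "joint_pos": joint angles; "joint_vel": joint speeds; "tau": joint torques, N m; "eef_pos": TCP position; "tool_rot": TCP orientation; "ft_force": force on the tool from outside, world axes, zero at the start; "ft_torque": the same for the moment, N m; "grip_width": finger opening in m; "grasp_force": force on a finger pad.
Only numpy, scipy, OpenCV 4.12 (cv2) and the standard library are available. Lean on these libraries where they do the work, as an engineer would, in place of code of your own. Each camera call takes 0.05 s, during which the arm holds its last target. There are 200 camera calls.

## Working session

There is one attempt and no reset: what is moved stays moved. The work goes in short steps, Python scripts to look and compute and a tool call to move; the robot and the scene stay as the last step left them, time stands still between calls to the robot, and variables do not carry over. Pictures are saved under pics/ and viewed, at most 10 in all, crops included, and the job is handed in when it is done.

Besides the shell and the picture viewer there is one more tool, called as name([rows], argument=value, ...), one row to a line, values as JSON. move_arm: Moves the arm, as the interface text tells. Its arguments: {"type":"object","properties":{"moves":{"type":"array","items":{"type":"array","items":{"type":"array","items":{"type":"number"}}}}},"required":["moves"]}

```bash
mkdir -p pics; cat > h.py <<'E'
import numpy as np, cv2
from workcell import monitor, vision, job
from scipy.spatial.transform import Rotation as R
def snap(n,f):
    c=vision.camera(n); cv2.imwrite(f,cv2.cvtColor(c["color"],cv2.COLOR_RGB2BGR)); return c
def rot(c):
    a=np.array(c["attitude"],float)
    return a if a.shape==(3,3) else R.from_quat(a).as_matrix()
def cast(c,px,z):
    K=np.array(c["camera_matrix"]); px=np.atleast_2d(np.array(px,float))
    d=np.array(c.get("distortion",np.zeros(5)),float)
    u=cv2.undistortPoints(px[:,None],K,d)[:,0]
    r=np.c_[u[:,0],-u[:,1],-np.ones(len(u))]@rot(c).T; e=np.array(c["eye"])
    return e+r*((z-e[2])/r[:,2])[:,None]
E
python3 - <<'E'
from h import *
for n in("top","scene"):
    c=snap(n,f"pics/{n}0.png"); print({k:v for k,v in c.items() if k!="color"})
print(monitor.get_obs())
E
```

```text
{'camera_matrix': array([[489.21078484,   0.        , 323.8691816 ],
       [  0.        , 489.21078484, 192.31222771],
       [  0.        ,   0.        ,   1.        ]]), 'eye': array([ 0.39409367, -0.02084857,  1.46677133]), 'attitude': array([ 0.05222065, -0.05185778, -0.7015672 ,  0.7087928 ])}
{'camera_matrix': array([[497.56081545,   0.        , 317.19577233],
       [  0.        , 497.56081545, 192.58244617],
       [  0.        ,   0.        ,   1.        ]]), 'eye': array([ 1.17045353, -0.38690765,  1.06230171]), 'attitude': array([0.25497026, 0.1367404 , 0.44520115, 0.84740083])}
{'clock': 0.1, 'joint_pos': array([1.18001306e+00, 2.41335270e-01, 3.86498865e-03, 1.33521439e+00,
       5.69996664e-05, 1.57081535e+00]), 'joint_vel': array([ 3.84457496e-04, -9.85230394e-05,  2.99247630e-03,  6.17950917e-04,
        3.88901382e-04, -1.45082478e-03]), 'tau': array([ 4.31797753e-04, -3.73138797e+01,  2.53009468e+01,  1.08180955e-02,
        3.37463860e-05,  9.40315431e-06]), 'eef_pos': array([0.1902238 , 0.46178636, 0.23050548]), 'tool_rot': array([ 1.94160005e-01,  9.80969419e-01, -9.20672933e-04, -2.11260082e-04]), 'ft_force': array([ 0.49273259, -0.04119944,  0.49962716]), 'ft_torque': array([-0.01459815,  0.04040372, -0.04342911]), 'grasp_force': 0.0, 'grip_width': 0.08538420167659583}
```

View pics/top0.png

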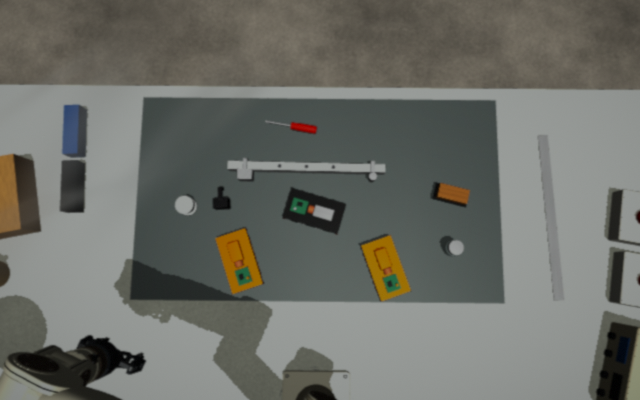

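View pics/scene0.png

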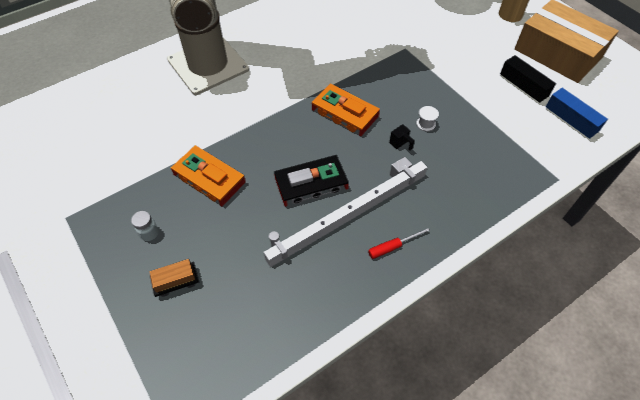

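Top view: the candidates for the chassis are black (314,210) and orange (240,262) and (385,268). The black one with red beams, between the stops, fits. For the square stop there is a steel block at (245,172) on the fence and a black one at (222,200) that is loose; the steel one fits. The round post is at (373,175).

```bash
python3 - <<'E'
from h import *
c=vision.camera("top"); im=cv2.cvtColor(c["color"],cv2.COLOR_RGB2BGR)
cv2.imwrite("pics/crop1.png",cv2.resize(im[145:245,210:400],None,fx=4,fy=4,interpolation=cv2.INTER_CUBIC))
g=im.max(2)
# chassis: dark + non-mat
m=np.zeros(g.shape,np.uint8); m[183:240,275:352]=(g[183:240,275:352]<45)*255
print("mat",im[220,330],im[225,280],"chassis",im[200,335],im[222,300])
m=cv2.morphologyEx(m,cv2.MORPH_CLOSE,np.ones((9,9)))
k=max(cv2.findContours(m,0,1)[0],key=cv2.contourArea); r=cv2.minAreaRect(k); print(r,cv2.contourArea(k))
b=cv2.boxPoints(r); print(b, cast(c,b,.036).round(4))
f=np.zeros(g.shape,np.uint8); f[150:185,220:392]=(g[150:185,220:392]>110)*255
k=max(cv2.findContours(f,0,1)[0],key=cv2.contourArea); print(cv2.boundingRect(k))
for x in range(224,392,6): 
    y=np.where(f[:,x])[0]; print(x,y.min() if len(y) else None,y.max() if len(y) else None,end='; ')
E
```

```text
mat [104 106 104] [87 90 82] chassis [51 53 48] [45 46 44]
((313.4586181640625, 210.34075927734375), (57.279762268066406, 31.433326721191406), 16.389541625976562) 1686.0
[[281.5478  217.33757]
 [290.41724 187.18153]
 [345.36945 203.34395]
 [336.5     233.49998]] [[ 0.5309  0.1044  0.036 ]
 [ 0.6208  0.0802  0.036 ]
 [ 0.5742 -0.0827  0.036 ]
 [ 0.4852 -0.0571  0.036 ]]
(227, 158, 159, 22)
224 None None; 230 160 168; 236 161 168; 242 160 178; 248 161 178; 254 161 169; 260 162 169; 266 162 169; 272 162 169; 278 162 169; 284 162 169; 290 162 169; 296 162 170; 302 162 170; 308 163 170; 314 163 170; 320 163 170; 326 162 170; 332 163 170; 338 163 170; 344 163 171; 350 164 171; 356 164 171; 362 164 171; 368 164 171; 374 161 179; 380 164 171; 386 None None;
```

View pics/crop1.png

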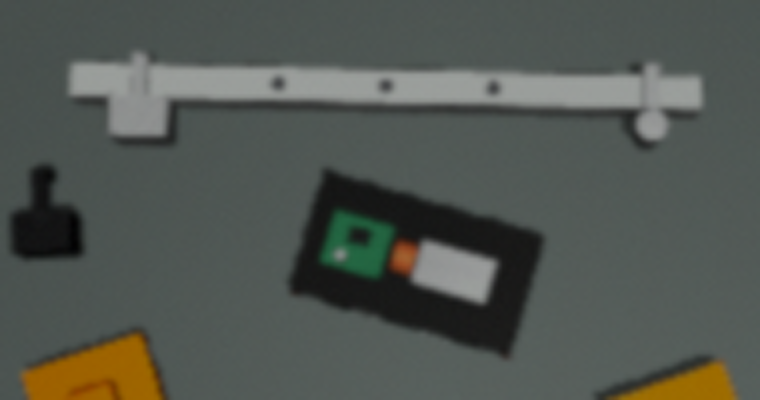

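```bash
cat > m.py <<'E'
from h import *
def fit(c):  # fence frame from top view: face line by subpixel edge at z=.04
    g=cv2.cvtColor(c["color"],cv2.COLOR_RGB2GRAY).astype(float); P=[]
    for x in range(262,360):
        col=g[158:180,x]; j=5+np.argmin(np.diff(col)[5:]) 
        for i in range(4,21):
            if col[i]>=115>col[i+1]: P.append((x,158+i+(col[i]-115)/(col[i]-col[i+1])));break
    W=cast(c,P,.04)[:,:2]; p=np.polyfit(W[:,1],W[:,0],1); return p,np.std(W[:,0]-np.polyval(p,W[:,1]))
E
python3 - <<'E'
from m import *
c=vision.camera("top"); p,s=fit(c); print("face x = %.4f*y+%.4f"%tuple(p),s)
cr=lambda q:(np.array(q)+.5)/4-.5+[210,145]
print("chassis",cast(c,cr([(325,168),(543,235),(508,357),(290,290)]),.036).round(4))
print("stop",cast(c,cr([(108,137),(168,137),(169,100)]),.047).round(4))
print("post",cast(c,cr([(652,125)]),.055).round(4))
for n,q in dict(reel=(185,205),jar=(455,247),blk=(222,202)).items(): print(n,cast(c,q,.05).round(3))
print("orange",cast(c,[(216,236),(246,228),(263,285),(360,245),(386,234),(410,290)],.036).round(3))
E
```

```text
face x = 0.0158*y+0.6731 0.004764727837293545
chassis [[ 0.6224  0.0789  0.036 ]
 [ 0.5741 -0.0827  0.036 ]
 [ 0.4841 -0.0575  0.036 ]
 [ 0.5315  0.1027  0.036 ]]
stop [[0.6422 0.2384 0.047 ]
 [0.6426 0.1942 0.047 ]
 [0.6703 0.1943 0.047 ]]
post [[ 0.6538 -0.1615  0.055 ]]
reel [[0.563 0.386 0.05 ]]
jar [[ 0.449 -0.398  0.05 ]]
blk [[0.573 0.278 0.05 ]]
orange [[ 0.474  0.294  0.036]
 [ 0.499  0.208  0.036]
 [ 0.335  0.153  0.036]
 [ 0.452 -0.126  0.036]
 [ 0.485 -0.202  0.036]
 [ 0.325 -0.269  0.036]]
```

move_arm([
  [[0.06,-0.08,0,2,100],[0.12,-0.17,0,4,100],[0.18,-0.26,0,6,100],[0.24,-0.35,0,6,100],[0.294,-0.432,0,6,100]],
])

```text
clock: 0.82
eef_pos: [0.3687, 0.2034, 0.2314]
tool_rot: [0.142, 0.99, 0.0, 0.0]
ft_force: [1.8, 0.8, -0.4]
grip_width: 0.0853
grasp_force: 0.0
```

```bash
python3 - <<'E'
from m import *
o=monitor.get_obs(); print(o["clock"],o["eef_pos"],o["joint_pos"],R.from_quat(o["tool_rot"]).as_matrix()[:,1])
c=vision.camera("top")
cr=lambda q:(np.array(q)+.5)/4-.5+[210,145]
print(cast(c,cr([(180,103),(600,108),(70,62),(700,75)]),.04).round(4))
E
```

```text
0.825 [0.36866215 0.20342546 0.23136046] [ 5.04212284e-01  8.38019219e-02 -1.84405823e-01  1.30198363e+00
  9.75142404e-06  7.89866255e-01] [2.81784865e-01 9.59477514e-01 4.36539197e-04]
[[ 0.6695  0.1872  0.04  ]
 [ 0.669  -0.1245  0.04  ]
 [ 0.6997  0.27    0.04  ]
 [ 0.6947 -0.1989  0.04  ]]
```

move_arm([
  [[0.06,-0.09,-0.03,0,100],[0.113,-0.171,-0.06,0,100],[0.113,-0.171,-0.11,0,100],[0.113,-0.171,-0.11,0,100]],
])

```text
clock: 1.38
eef_pos: [0.4815, 0.0325, 0.12]
tool_rot: [0.143, 0.99, 0.0, 0.0]
ft_force: [0.1, 0.1, -0.3]
grip_width: 0.0854
grasp_force: 0.0
```

```bash
python3 - <<'E'
from m import *
o=monitor.get_obs(); print(o["clock"],o["eef_pos"],o["joint_pos"],R.from_quat(o["tool_rot"]).as_matrix()[:,1])
E
```

```text
1.375 [0.48148323 0.03254851 0.12001701] [ 6.74423844e-02  2.87074476e-01 -2.36884580e-01  1.04680991e+00
  8.81502439e-05  3.54963509e-01] [2.83575980e-01 9.58949767e-01 9.21648833e-05]
```

move_arm([
  [[0,0,-0.05,0,100],[0,0,-0.1,0,100],[0,0,-0.116,0,100],[0.01,-0.003,-0.116,0,100],[0.016,-0.005,-0.116,0,100]],
])

```text
clock: 2.0
eef_pos: [0.499, 0.0292, 0.0063]
tool_rot: [0.143, 0.99, 0.0, 0.001]
ft_force: [0.9, -0.2, -0.1]
grip_width: 0.0854
grasp_force: 0.0
```

move_arm([
  [[0.01,-0.003,0,2,100],[0.02,-0.005,0,4,100],[0.03,-0.006,0,7,100],[0.037,-0.007,0,10,100],[0.043,-0.007,0,12,100]],
])

```text
clock: 2.62
eef_pos: [0.54, 0.0215, 0.0063]
tool_rot: [0.038, 0.999, -0.001, -0.0]
ft_force: [-5.0, -1.1, 2.9]
grip_width: 0.0855
grasp_force: 2.2
```

```bash
python3 - <<'E'
from m import *
o=monitor.get_obs(); print(o["clock"],o["eef_pos"],o["ft_force"])
c=snap("top","pics/t2.png"); s=snap("scene","pics/s2.png")
a=cv2.imread("pics/t2.png")[145:245,210:400]; b=cv2.imread("pics/s2.png")[100:270,240:440]
b=cv2.resize(b,(470,400)); a=cv2.resize(a,None,fx=4,fy=4,interpolation=2)
cv2.imwrite("pics/t2c.png",a); cv2.imwrite("pics/s2c.png",b)
E
```

```text
2.625 [0.53995579 0.02152424 0.00631728] [-5.01733424 -1.07924932  2.90377646]
```

View pics/t2c.png

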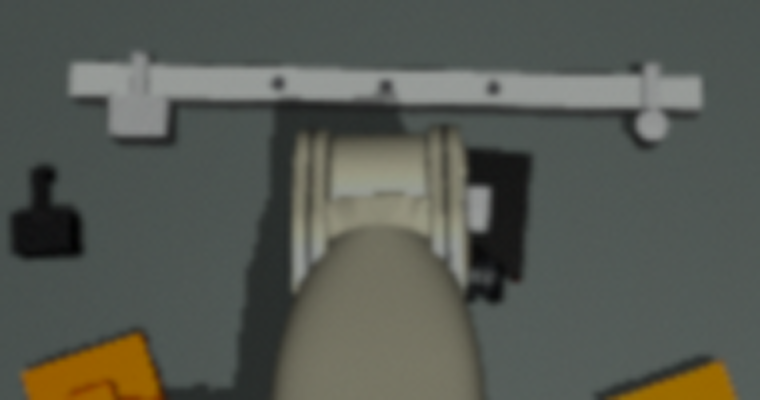

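move_arm([
  [[0.008,0,0,2,100],[0.016,0,0,4,100],[0.02,0,0,4,100],[0.02,0,0,4,100]],
])

```text
clock: 3.22
eef_pos: [0.5603, 0.0224, 0.0055]
tool_rot: [0.003, 1.0, 0.0, 0.0]
ft_force: [-2.3, -0.1, 2.0]
grip_width: 0.0853
grasp_force: 1.3
```

move_arm([
  [[-0.03,0,0,0,100],[-0.03,0,0.06,0,50],[-0.04,-0.04,0.12,0,0],[-0.04,-0.1,0.12,0,0],[-0.04,-0.15,0.12,0,0]],
])

```text
clock: 3.85
eef_pos: [0.5224, -0.1297, 0.128]
tool_rot: [0.003, 1.0, -0.001, 0.004]
ft_force: [0.7, 0.3, -0.1]
grip_width: 0.0121
grasp_force: 0.0
```

```bash
python3 - <<'E'
from m import *
o=monitor.get_obs(); print(o["clock"],o["eef_pos"],o["grip_width"],R.from_quat(o["tool_rot"]).as_matrix()[:,1])
c=snap("top","pics/t3.png"); s=snap("scene","pics/s3.png")
a=cv2.imread("pics/t3.png")[145:245,210:400]; a=cv2.resize(a,None,fx=4,fy=4,interpolation=2)
cv2.imwrite("pics/t3c.png",a)
E
```

```text
3.85 [ 0.52244871 -0.12973762  0.12796823] 0.012105182994096943 [ 0.00595223  0.99998099 -0.00160799]
```

View pics/t3c.png

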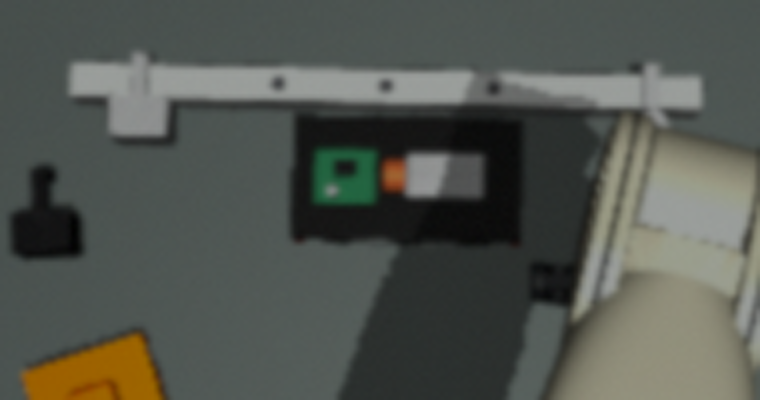

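move_arm([
  [[0.05,0.008,0,0,0],[0.094,0.014,0,0,0],[0.094,0.014,-0.06,0,0],[0.094,0.014,-0.115,0,0],[0.094,0.02,-0.115,0,0]],
])

```text
clock: 4.58
eef_pos: [0.6097, -0.1063, 0.0052]
tool_rot: [0.003, 1.0, 0.001, -0.005]
ft_force: [-0.0, 0.2, 0.8]
grip_width: 0.0001
grasp_force: 0.0
```

move_arm([
  [[0,0.012,0,0,0],[0,0.024,0,0,0],[0,0.034,0,0,0],[0,0.044,0,0,0],[0,0.054,0,0,0]],
])

```text
clock: 5.2
eef_pos: [0.6163, -0.0554, 0.0136]
tool_rot: [0.004, 1.0, -0.002, 0.003]
ft_force: [-0.1, -6.8, 4.8]
grip_width: -0.0001
grasp_force: 3.1
```

```bash
python3 - <<'E'
from m import *
o=monitor.get_obs(); print(o["clock"],o["eef_pos"],o["ft_force"])
c=snap("top","pics/t4.png"); s=snap("scene","pics/s4.png")
a=cv2.imread("pics/t4.png")[145:245,210:400]; a=cv2.resize(a,None,fx=4,fy=4,interpolation=2)
b=cv2.resize(cv2.imread("pics/s4.png")[130:270,250:450],(760,532))[::1]
cv2.imwrite("pics/t4c.png",a); cv2.imwrite("pics/s4c.png",b)
E
```

```text
5.2 [ 0.6163208  -0.0553609   0.01361971] [-0.12493639 -6.83529263  4.77639441]
```

View pics/s4c.png

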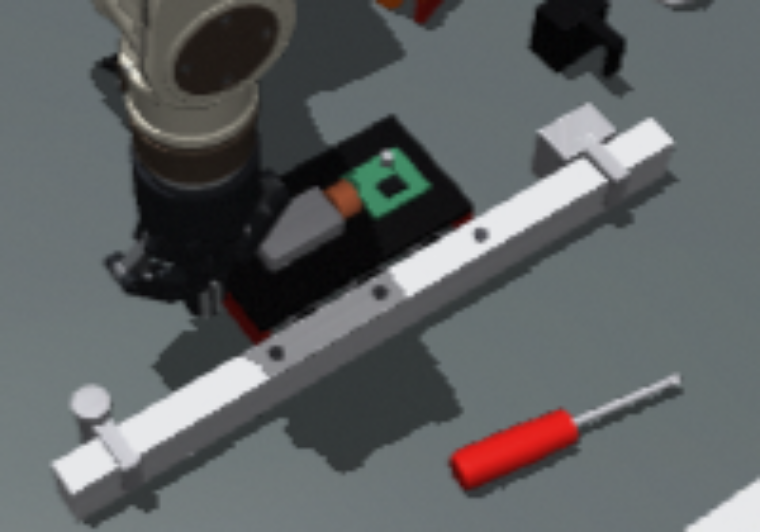

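The chassis slides along parallel to the fence, clear of it, with the stop still ahead at crop (575,150).

move_arm([
  [[0,0.012,0,0,0],[0,0.024,0,0,0],[0,0.036,0,0,0],[0,0.046,0,0,0],[0,0.052,0,0,0]],
])

```text
clock: 5.92
eef_pos: [0.6149, -0.0027, 0.0118]
tool_rot: [0.004, 1.0, -0.001, 0.001]
ft_force: [0.3, -5.8, 4.8]
grip_width: -0.0003
grasp_force: 2.9
```

move_arm([
  [[0,-0.02,0,0,0],[0,-0.02,0.06,0,0],[-0.04,-0.02,0.12,0,50],[-0.1,0.02,0.12,0,100],[-0.1,0.05,0.12,0,100]],
])

```text
clock: 6.55
eef_pos: [0.51, 0.0473, 0.1306]
tool_rot: [0.005, 1.0, 0.0, -0.001]
ft_force: [1.2, -0.2, 0.3]
grip_width: 0.0542
grasp_force: 0.0
```

```bash
python3 - <<'E'
from m import *
o=monitor.get_obs(); print(o["clock"],o["eef_pos"],o["grip_width"])
c=snap("top","pics/t5.png"); s=snap("scene","pics/s5.png")
b=cv2.resize(cv2.imread("pics/s5.png")[130:270,250:450],(760,532),interpolation=2)
cv2.imwrite("pics/s5c.png",b)
E
```

```text
6.55 [0.51004642 0.04733866 0.13063051] 0.054239979793776365
```

View pics/s5c.png

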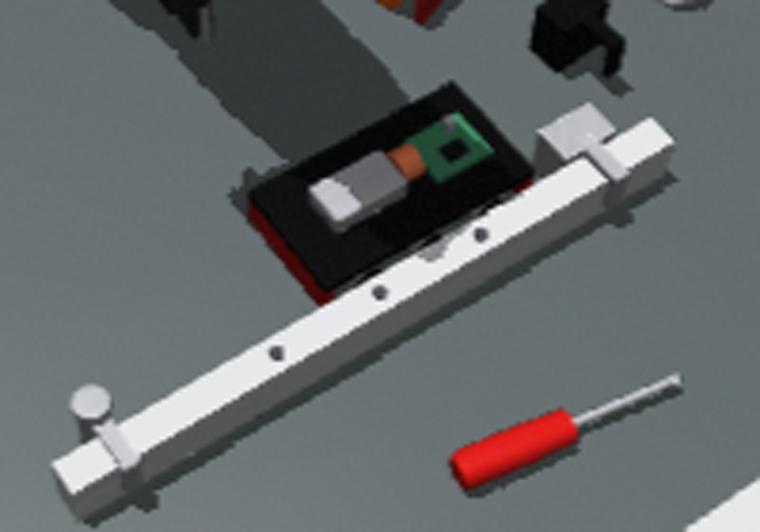

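move_arm([
  [[0.01,0.05,0,0,100],[0.01,0.05,-0.05,0,100],[0.01,0.05,-0.1,0,100],[0.01,0.05,-0.125,0,100],[0.025,0.05,-0.125,0,100]],
])

```text
clock: 7.28
eef_pos: [0.5354, 0.0966, 0.0017]
tool_rot: [0.004, 1.0, -0.0, -0.004]
ft_force: [0.7, 0.6, 0.3]
grip_width: 0.0857
grasp_force: 0.0
```

move_arm([
  [[0.01,0,0,0,100],[0.018,0,0,0,100],[0.024,0,0,0,100],[0.028,0,0,0,100],[0.03,0,0,0,100]],
])

```text
clock: 7.9
eef_pos: [0.5673, 0.0979, 0.0053]
tool_rot: [0.003, 1.0, -0.0, -0.002]
ft_force: [-6.6, 0.3, 3.4]
grip_width: 0.0854
grasp_force: 2.7
```

move_arm([
  [[0.002,0,0,0,100],[0.004,0,0,0,100],[0.004,0,0,0,100]],
])

```text
clock: 8.28
eef_pos: [0.5707, 0.0981, 0.0052]
tool_rot: [0.003, 1.0, -0.0, -0.002]
ft_force: [-4.6, 0.3, 3.5]
grip_width: 0.0857
grasp_force: 3.0
```

move_arm([
  [[0.002,0,0,0,100],[0.003,0,0,0,100],[0.003,0,0,0,100]],
])

```text
clock: 8.65
eef_pos: [0.5707, 0.0981, 0.005]
tool_rot: [0.003, 1.0, -0.0, -0.005]
ft_force: [-12.7, -0.5, 9.4]
grip_width: 0.0854
grasp_force: 6.4
```

Flush on the fence: it stalled at x=0.5707 while the force rose. Next I push its end to the stop.

move_arm([
  [[-0.03,0,0,0,100],[-0.03,-0.01,0.06,0,50],[-0.01,-0.07,0.12,0,0],[0.03,-0.125,0.12,0,0],[0.05,-0.135,0.12,0,0]],
])

```text
clock: 9.28
eef_pos: [0.6283, -0.0391, 0.1282]
tool_rot: [0.004, 1.0, -0.0, 0.003]
ft_force: [1.6, 0.3, 0.4]
grip_width: 0.0122
grasp_force: 0.0
```

move_arm([
  [[0,0,0,0,0],[0,0,0,0,0],[0,0,-0.06,0,0],[0,0,-0.112,0,0],[0,0.01,-0.112,0,0]],
])

```text
clock: 9.9
eef_pos: [0.6202, -0.0255, 0.0085]
tool_rot: [0.003, 1.0, 0.0, -0.006]
ft_force: [-0.9, 0.1, 0.1]
grip_width: 0.0004
grasp_force: 0.0
```

move_arm([
  [[0,0.01,0,0,0],[0,0.018,0,0,0],[0,0.024,0,0,0],[0,0.028,0,0,0],[0,0.03,0,0,0]],
])

```text
clock: 10.52
eef_pos: [0.6273, 0.001, 0.0154]
tool_rot: [0.004, 1.0, -0.002, 0.002]
ft_force: [-0.9, -6.1, 5.2]
grip_width: -0.0002
grasp_force: 3.3
```

move_arm([
  [[0,0.003,0,0,0],[0,0.006,0,0,0],[0,0.008,0,0,0],[0,0.009,0,0,0],[0,0.009,0,0,0]],
])

```text
clock: 11.15
eef_pos: [0.6274, 0.0098, 0.0153]
tool_rot: [0.004, 1.0, -0.002, 0.002]
ft_force: [0.8, -5.1, 4.6]
grip_width: -0.0002
grasp_force: 2.9
```

move_arm([
  [[0,0.002,0,0,0],[0,0.003,0,0,0],[0,0.003,0,0,0]],
])

```text
clock: 11.52
eef_pos: [0.6274, 0.0128, 0.0152]
tool_rot: [0.004, 1.0, -0.002, 0.002]
ft_force: [-0.0, -5.0, 4.6]
grip_width: -0.0
grasp_force: 2.8
```

move_arm([
  [[0,0.002,0,0,0],[0,0.003,0,0,0],[0,0.003,0,0,0]],
])

```text
clock: 11.9
eef_pos: [0.6274, 0.0129, 0.0153]
tool_rot: [0.006, 1.0, -0.004, 0.002]
ft_force: [0.1, -12.5, 4.7]
grip_width: 0.0
grasp_force: 6.2
```

move_arm([
  [[0,0.002,0,0,0],[0,0.003,0,0,0],[0,0.003,0,0,0]],
])

```text
clock: 12.28
eef_pos: [0.6273, 0.0131, 0.0154]
tool_rot: [0.007, 1.0, -0.007, 0.002]
ft_force: [-0.3, -19.2, 5.4]
grip_width: -0.0001
grasp_force: 9.6
```

Stalled against the stop. I'll back off and look.

move_arm([
  [[0,-0.008,0,0,0],[0,-0.025,0,0,0],[0,-0.03,0.06,0,0],[-0.04,-0.03,0.12,0,50],[-0.12,-0.02,0.12,0,100]],
])

```text
clock: 12.9
eef_pos: [0.5336, -0.0021, 0.1357]
tool_rot: [0.004, 1.0, 0.0, 0.006]
ft_force: [0.5, 0.0, 0.1]
grip_width: 0.0363
grasp_force: 0.0
```

```bash
python3 - <<'E'
from m import *
o=monitor.get_obs(); print(o["clock"],o["eef_pos"],o["grip_width"])
c=snap("top","pics/t6.png"); s=snap("scene","pics/s6.png")
b=cv2.resize(cv2.imread("pics/s6.png")[130:230,320:440],(600,500),interpolation=2)
cv2.imwrite("pics/s6c.png",b)
cv2.imwrite("pics/t6c.png",cv2.resize(cv2.imread("pics/t6.png")[150:220,225:345],(720,420),interpolation=2))
E
```

```text
12.9 [ 0.53359686 -0.0021109   0.13567401] 0.036269269120753185
```

View pics/t6c.png

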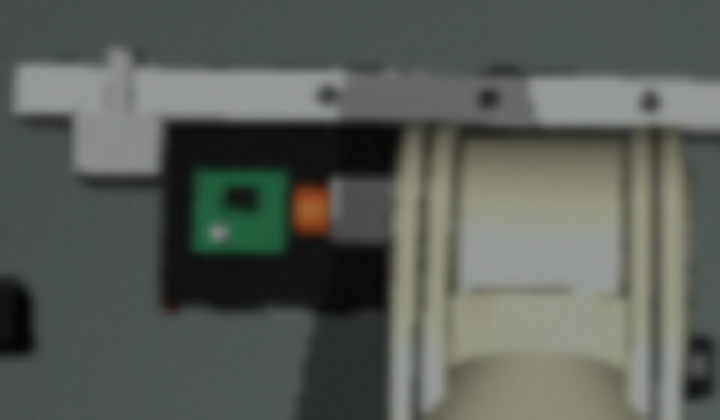

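View pics/s6c.png

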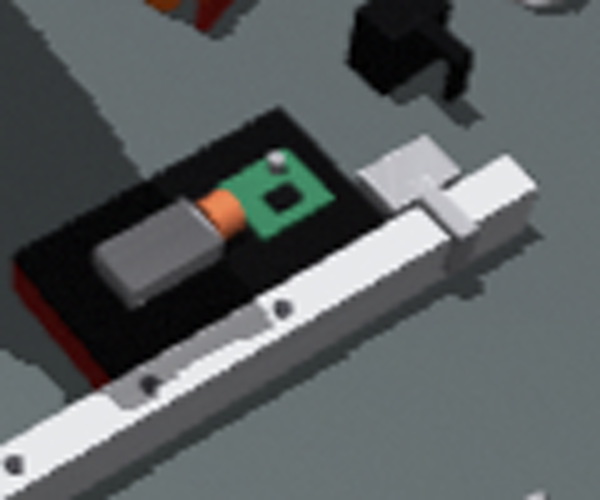

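Chassis seats in the corner (top crop: end meets the block at (165,150), side meets the fence at row 125). One confirming push towards the fence follows, centred on the chassis.

move_arm([
  [[-0.02,0.05,0,0,100],[-0.01,0.114,0,0,100],[0,0.114,-0.05,0,100],[0.005,0.114,-0.1,0,100],[0.005,0.114,-0.128,0,100]],
])

```text
clock: 13.62
eef_pos: [0.5326, 0.1123, 0.0001]
tool_rot: [0.003, 1.0, -0.0, -0.002]
ft_force: [-0.8, 0.1, 0.1]
grip_width: 0.0852
grasp_force: 0.0
```

move_arm([
  [[0.01,0,0,0,100],[0.02,0,0,0,100],[0.026,0,0,0,100],[0.03,0,0,0,100],[0.03,0,0,0,100]],
])

```text
clock: 14.25
eef_pos: [0.5651, 0.1124, 0.0038]
tool_rot: [0.003, 1.0, 0.0, 0.001]
ft_force: [-0.6, 0.8, 0.2]
grip_width: 0.0857
grasp_force: 0.0
```

move_arm([
  [[0.003,0,0,0,100],[0.006,0,0,0,100],[0.008,0,0,0,100],[0.008,0,0,0,100]],
])

```text
clock: 14.75
eef_pos: [0.571, 0.1122, 0.0028]
tool_rot: [0.004, 1.0, -0.0, -0.001]
ft_force: [-5.2, -0.3, 2.8]
grip_width: 0.0855
grasp_force: 2.5
```

move_arm([
  [[0.003,0,0,0,100],[0.005,0,0,0,100],[0.005,0,0,0,100]],
])

```text
clock: 15.12
eef_pos: [0.5709, 0.1119, 0.0023]
tool_rot: [0.004, 1.0, -0.001, -0.006]
ft_force: [-15.5, 0.5, 11.0]
grip_width: 0.0856
grasp_force: 8.0
```

move_arm([
  [[-0.01,0,0,0,100],[-0.035,0,0,0,100],[-0.04,0,0.06,0,100],[-0.09,0,0.12,0,100],[-0.15,0,0.15,0,100]],
])

```text
clock: 15.75
eef_pos: [0.4459, 0.113, 0.146]
tool_rot: [0.004, 1.0, 0.001, 0.004]
ft_force: [-0.7, 0.8, 0.8]
grip_width: 0.0853
grasp_force: 0.0
```

move_arm([
  [[-0.05,0,0,0,100],[-0.05,0,0,0,100]],
])

```text
clock: 16.0
eef_pos: [0.3906, 0.112, 0.1434]
tool_rot: [0.003, 1.0, -0.0, -0.0]
ft_force: [0.3, 0.8, 0.9]
grip_width: 0.0852
grasp_force: 0.0
```

```bash
python3 - <<'E'
from m import *
c=snap("top","pics/t7.png")
cv2.imwrite("pics/t7c.png",cv2.resize(cv2.imread("pics/t7.png")[150:220,225:345],(720,420),interpolation=2))
E
```

```text
(no output)
```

View pics/t7c.png

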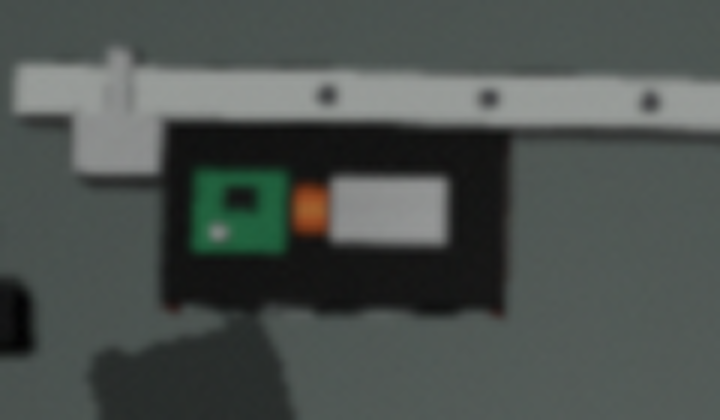

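The picture shows the chassis parallel and seated: its side on the fence along row 125, its end at the block at (163,150), and the arm clear.

```bash
python3 -c "
from workcell import job
print(job.job_done())"
```

```text
the job is handed in; nothing more can be done
None
```

The chassis was pushed flush against the fence with its end snug against the square stop, both confirmed by the push force rising at a standstill and by the last picture; the arm was backed clear and the job handed in at about 16 s, with no verdict reported back.

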